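Put the measuring beakers and spice tins away in the spice drawer

ROBOT

A 6-joint arm with a two-finger parallel gripper is mounted at the origin on the work surface. World frame = base frame: x ahead of the robot, y to its left, z up, the work surface at z = 0. Lengths are in m, angles in rad, forces in N, time in s.
With the tool pointing down it reaches from about 0.3 to 0.85 m from the base axis. Payload 5.4 kg.
Tool frame: the origin (TCP) lies at the very end of the fingers, on their centre line; the grasp point (between the pads) lies 19 mm behind it; z points along the fingers, y is the line along which they close (so a half turn about z gives the same grasp; the last joint's range is limited). The gripper opens to 85 mm and grips with 20 to 120 N. Pads are 22 mm wide; open, the fingers measure 114 mm over their backs; the gripper's body (76 mm by 85 mm) begins 54 mm behind the grasp point. The pads swing forward as they close: fully open they stand 13 mm farther back than shut.
Start: joints at [1.015, 0.158, 1.597, -0, 1.386, -0.21], TCP at [0.195, 0.541, 0.231] pointing down, gripper open.
Joint ranges: [-2.91, 2.91], [-0.94, 2.29], [0.18, 2.7], [-1.29, 4.43], [0.17, 2.64], [-3, 3]. Speed limits (rad/s): [2.57, 2.57, 3.14, 3.14, 3.14, 3.14].

INTERFACE

Orientations are given as a unit quaternion [x, y, z, w].
In Python, from station import get_obs, get_image, job_done, look_for, outline_of, tip_of gives the robot as it stands. The module is installed in compiled form; this text tells all that it offers.
- The arm moves only by the tool servo_tool, never from a script. Its argument "moves" is a list of rows, each a list of 5 numbers: the shift along the tool's x, y, z in mm, then the turn about the tool's z in degrees, then the closure, from 0 (fully open) to 1 (shut). In form: [[x, y, z, turn, claw], ...]. A call has exactly 5 rows; each row shifts and turns the commanded pose from where the row before left it, along the tool's axes as they then stand; what a row does not reach is not made up. A row lasts 1/8 s, in which the tool goes at most 62.5 mm and 10.7 degrees, less where a joint would pass 70% of its speed; a pose out of reach is approached as far as the arm can. A call with a gripper value outside its range is refused whole. The fingers move at their own pace and stop on an object; "newtons" is the grip in N (left out, the last holds). Time passes only in rows, so rows that do not move let the fingers close, or fill a call up. It gives the time, the measured TCP pose, the force, the opening and the grip force at its end, in the units of the state.
- get_obs(): the state, without advancing time (a new reading comes with each control period).
- get_image(name): name is "scene" or "top"; returns a dict with "img" (384x512x3 uint8, blue, green, red), "K" (3x3 intrinsics, pixels), "pose" (4x4, takes a point from camera to world coordinates). Camera axes: x right, y up, looking along -z (the intrinsics and any distortion apply to the point x, -y, -z); pixel columns grow to the right and rows downward; lengths in m; the calibration is good to about 2 mm. A picture is of the moment at which its call begins. There is no depth.
- job_done(): hands the job in; it is judged then, once.
Trained networks look in the newest picture that a camera, given by its name, has taken for a name from the list of things; names that differ only in an ending like _2 or _b are one class to them, and where a whole thing is asked for, a point or a joint stands for the part that bears it (a point fixed in the world has none). Each returns a list of dicts, best first, with "p" (0 to 1); they miss things now and then, are a little off and sometimes report something else, mostly with a low value. They report only what shows in the picture. A call takes as long as a camera call. They do not tell look-alikes from the thing itself.
- look_for(target, camera): "box" ([left, top, right, bottom] in pixels, round what is visible of it).
- outline_of(target, camera): "mask" (384x512 bool, what is visible of it) and "box" ([left, top, right, bottom] in pixels, round what is visible of it).
- tip_of(target, camera): "uv" ([column, row] in pixels: a listed point, or the origin of a listed thing).
The state is a dict: "time": time; "qpos": joint angles; "qvel": joint speeds; "joint_efforts": joint torques, N m; "tcp_pos": TCP position; "orientation": TCP orientation; "ft_force": force on the tool from outside, world axes, zero at the start; "moment": the same for the moment, N m; "gripper_width": finger opening in m; "grip_force": force on a finger pad.
Only numpy, scipy, OpenCV 4.12 (cv2) and the standard library are available. Lean on these libraries where they do the work, as an engineer would, in place of code of your own. Each camera call takes 0.05 s, during which the arm holds its last target. There are 200 camera calls.

TASK

Press the release button on the spice drawer so that its tray pops right out, then take the nested steel beakers apart from the inside out and stand them upright in the tray's back pockets in that order: small in the one-dot pocket first, then middle in the two-dot pocket, then large in the three-dot pocket. Stand every spice tin that is on the chopping board upright in the long trough at the front of the tray, setting everything down gently rather than dropping it. Finally push the loaded tray fully home until it clicks and stays shut, and leave the pepper grinder, the bowl and the knife where they are.

Things in the scene. Friction and masses are not known exactly. Their poses are not given: they have to be found in the camera images.
- unit: The spice drawer: a light wooden cabinet standing fixed on the counter, 340 mm wide (y), 205 mm deep (x), 115 mm high. Origin: at counter level under the centre of its front edge; x points into the unit (away from the robot), y to the left, z up. Its tray slides out to -x.
- tray (a joint): Slide of the tray in m: 0 shut and latched (it may read up to 0.002), 0.18 fully popped out. A spring drives it outward with 3 N when shut, 2 N when out, and holds it out. Push it from the front 1 to 4 mm past its latched place (hard stop at -0.004) to click; near home the push peaks at 10 to 15 N. Short of that it stands 3 to 10 mm out with the button still down: push again.
- tray_front (a point): Middle of the top edge of the outer face of the tray's wooden front panel (panel 312 mm wide, 90 mm high, top edge 96 mm above the counter). Same axes as unit; the face looks to -x and is flush with the unit's front edge when shut. Push on this face. Moves with the tray.
- release (a joint): Travel of the release button in m: 0 up, 0.008 fully down. It springs back up. The tray is let go at about 4 to 6 mm; the full press takes 6 to 8 N.
- release_top (a point): Centre of the top of the release button: a grey round cap of 30 mm diameter in a thin steel collar, standing 12 mm proud of the unit's top near its front right corner as seen from the robot (unit x 45 mm, y -140 mm). Press straight down.
- pocket1 (a point): Pocket 1 of the three pockets in the tray's back row, the left (+y) one as seen from the robot, marked by one black dot on top of the low wall in front of it. The point is the centre of its floor; the floor measures 82 mm (x) by at least 84 mm (y), its walls rise 27 mm above the floor, and pocket centres are 90 mm apart. Same axes as unit. Moves with the tray.
- pocket2 (a point): Pocket 2 of the three pockets in the tray's back row, the middle one as seen from the robot, marked by two black dots on top of the low wall in front of it. The point is the centre of its floor; the floor measures 82 mm (x) by at least 84 mm (y), its walls rise 27 mm above the floor, and pocket centres are 90 mm apart. Same axes as unit. Moves with the tray.
- pocket3 (a point): Pocket 3 of the three pockets in the tray's back row, the right (-y) one as seen from the robot, marked by three black dots on top of the low wall in front of it. The point is the centre of its floor; the floor measures 82 mm (x) by at least 84 mm (y), its walls rise 27 mm above the floor, and pocket centres are 90 mm apart. Same axes as unit. Moves with the tray.
- trough (a point): Centre of the floor of the long trough between the tray's front panel and its pockets: 62 mm (x) by 270 mm (y), 12 mm above the counter. The panel rises 84 mm above the floor, the other walls 27 mm. It lies 43 mm behind the panel's outer face, the pocket centres 125 mm behind it (55 mm in front of the unit when fully out). Space tins 85 mm apart. Axes as unit. Moves with the tray.
- beaker_s: A plain stainless steel straight-walled open beaker, outer diameter 42 mm, height 75 mm, wall 3 mm, floor 6 mm thick, about 100 g. Origin: centre of its underside; z up along its axis. At the start it stands innermost in the nest, its underside on the floor of the middle beaker, its top 16 mm above the middle beaker's rim. Grip it across the outside.
- beaker_m: A plain stainless steel straight-walled open beaker, outer diameter 54 mm, height 65 mm, wall 3 mm, floor 6 mm thick, about 130 g. Origin: centre of its underside; z up along its axis. At the start it stands inside the large beaker on its floor, its rim 16 mm above the large beaker's rim. Grip it across the outside.
- beaker_l: A plain stainless steel straight-walled open beaker, outer diameter 66 mm, height 55 mm, wall 3 mm, floor 6 mm thick, about 160 g. Origin: centre of its underside; z up along its axis. At the start it stands outermost in the nest, on the chopping board. Grip it across the outside.
- tin1: A rectangular dark steel spice tin with a red lid, 44 mm (own x) by 54 mm (own y) by 42 mm tall, about 120 g, standing on the chopping board at the start. Origin: centre of its underside; z up. The tins are all alike; 1 to 3 of them are present (None if absent).
- tin2: A rectangular dark steel spice tin with a red lid, 44 mm (own x) by 54 mm (own y) by 42 mm tall, about 120 g, standing on the chopping board at the start. Origin: centre of its underside; z up. The tins are all alike; 1 to 3 of them are present (None if absent).
- tin3: A rectangular dark steel spice tin with a red lid, 44 mm (own x) by 54 mm (own y) by 42 mm tall, about 120 g, standing on the chopping board at the start. Origin: centre of its underside; z up. The tins are all alike; 1 to 3 of them are present (None if absent).
- board: The white plastic chopping board, fixed, 280 x 270 mm, 12 mm thick, on which the nest and the tins stand. Origin: centre of its underside.
- grinder: Bystander: wooden pepper grinder, 58 mm diameter, 172 mm tall, behind the board. Origin: centre of its underside.
- bowl: Bystander: white bowl, 110 mm diameter, 50 mm high, behind the board. Origin: centre of its underside.
- knife: Bystander: kitchen knife with a wooden handle lying on the counter right of the board, 290 mm long, 16 mm high. Origin: under its middle.
There are look-alikes about, which are no part of the job. What is shaped like the beaker_m but blue is not meant. What is shaped like the tin1 but turquoise is not meant.

How it is judged:
By the outcome, as a careful person would: the job done as asked, in the order asked, and still so for the second after the job is handed in, with the robot touching nothing.
Of tin1, tin2, tin3 only 1 to 3 are there at a start; the rules pass over those that are not, and their reading is None.
At some moment in a run one of tin1, tin2, tin3 may be knocked a few centimetres aside while the robot is not near it.
It also fails if it takes over 210 s, if anything falls off the work surface, if the arm or the gripper's body presses on something with over 40 N, if the wrist force passes 120 N, or if a joint passes its speed limit or range.

## Working session

There is one attempt and no reset: what is moved stays moved. The work goes in short steps, Python scripts to look and compute and a tool call to move; the robot and the scene stay as the last step left them, time stands still between calls to the robot, and variables do not carry over. Pictures are saved under pics/ and viewed, at most 14 in all, crops included, and the job is handed in when it is done.

Besides the shell and the picture viewer there is one more tool, called after ">>>" by a JSON object that holds its "method" and its "body". servo_tool: Moves the arm, as the interface text tells. Its arguments: {"type":"object","properties":{"moves":{"type":"array"},"newtons":{"type":"number"}},"required":["moves"]}

```bash
mkdir -p pics; cat > h.py <<'E'
import numpy as np, cv2
from station import *
def proj(I,P):
    P=np.atleast_2d(P);T=np.linalg.inv(I["pose"]);c=P@T[:3,:3].T+T[:3,3]
    c=c*[1,-1,-1];q=c@np.array(I["K"]).T;return q[:,:2]/q[:,2:]
def ray(I,uv,z):
    K=np.array(I["K"]);d=np.linalg.inv(K)@[uv[0],uv[1],1];d=d*[1,-1,-1]
    R=np.array(I["pose"]);d=R[:3,:3]@d;o=R[:3,3];return o+d*(z-o[2])/d[2]
E
python3 - <<'E'
from h import *
for n in("scene","top"):
    I=get_image(n);cv2.imwrite(f"pics/{n}0.png",cv2.resize(I["img"],(800,600)))
    print(n,I.keys(),np.round(I["pose"],3).tolist(),np.round(I["K"],1).tolist())
    for t in("beaker_s","beaker_m","beaker_l","tin1","unit","board","grinder","bowl","knife","release_top"):
        print(t,[(np.round(d["box"]).tolist(),round(d["p"],2)) for d in look_for(t,n)])
o=get_obs();print(o)
E
```

```text
scene dict_keys(['img', 'K', 'pose']) [[0.586, -0.548, 0.597, 1.087], [0.81, 0.381, -0.445, -0.508], [0.017, 0.744, 0.668, 0.729], [0.0, 0.0, 0.0, 1.0]] [[361.1, 0.0, 256.5], [0.0, 361.1, 193.8], [0.0, 0.0, 1.0]]
beaker_s [([172.0, 170.0, 193.0, 195.0], 0.82), ([214.0, 193.0, 232.0, 208.0], 0.65), ([209.0, 205.0, 232.0, 231.0], 0.56), ([144.0, 196.0, 282.0, 304.0], 0.45), ([211.0, 202.0, 232.0, 211.0], 0.43)]
beaker_m [([172.0, 170.0, 193.0, 195.0], 0.82), ([214.0, 193.0, 232.0, 208.0], 0.65), ([209.0, 205.0, 232.0, 231.0], 0.56), ([144.0, 196.0, 282.0, 304.0], 0.45), ([211.0, 202.0, 232.0, 211.0], 0.43)]
beaker_l [([172.0, 170.0, 193.0, 195.0], 0.82), ([214.0, 193.0, 232.0, 208.0], 0.65), ([209.0, 205.0, 232.0, 231.0], 0.56), ([144.0, 196.0, 282.0, 304.0], 0.45), ([211.0, 202.0, 232.0, 211.0], 0.43)]
tin1 [([162.0, 211.0, 190.0, 240.0], 0.89), ([136.0, 190.0, 163.0, 210.0], 0.56), ([288.0, 229.0, 316.0, 293.0], 0.44)]
unit [([291.0, 156.0, 449.0, 280.0], 0.72)]
board [([144.0, 193.0, 282.0, 305.0], 0.71)]
grinder [([286.0, 229.0, 316.0, 292.0], 0.61), ([293.0, 157.0, 448.0, 280.0], 
[... 1298 characters left out ...]
rray([ 1.01490012e+00,  1.58417494e-01,  1.59699840e+00,  1.34585685e-06,
        1.38621118e+00, -2.10120130e-01]), 'qvel': array([-8.09468461e-05, -2.97011526e-04, -4.35849674e-05,  1.79497019e-03,
       -7.96411923e-05,  8.32189270e-05]), 'joint_efforts': array([-1.38638130e-03, -3.95989859e+01, -3.31711686e+01, -2.28651211e-04,
        3.72631339e-04, -5.06312603e-06]), 'tcp_pos': array([0.19490254, 0.54093893, 0.23129011]), 'orientation': array([ 1.72028166e-01,  9.85092031e-01, -1.57190060e-05, -7.04643369e-06]), 'ft_force': array([-0.00686207,  0.4466708 ,  0.60243779]), 'moment': array([ 0.03327101, -0.04772567, -0.00914828]), 'grip_force': 0.0, 'gripper_width': 0.08540704385715377}
```

View pics/scene0.png

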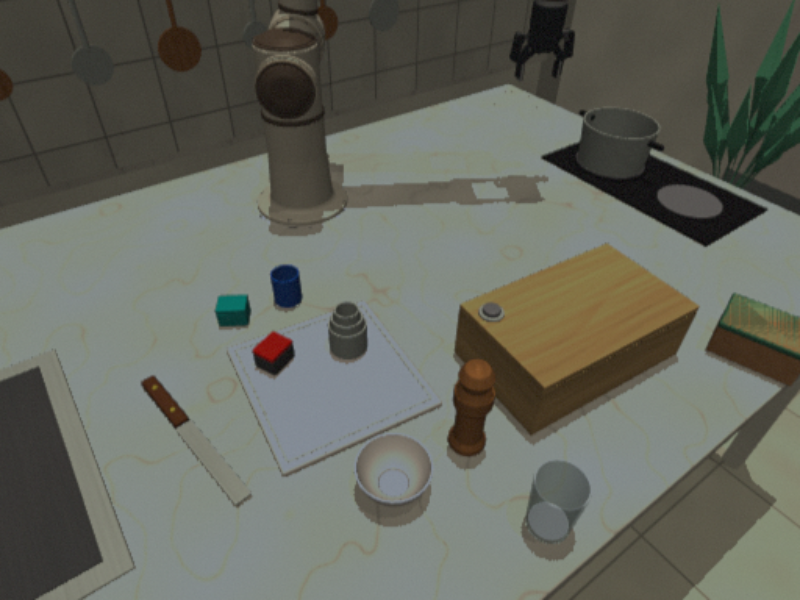

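View pics/top0.png

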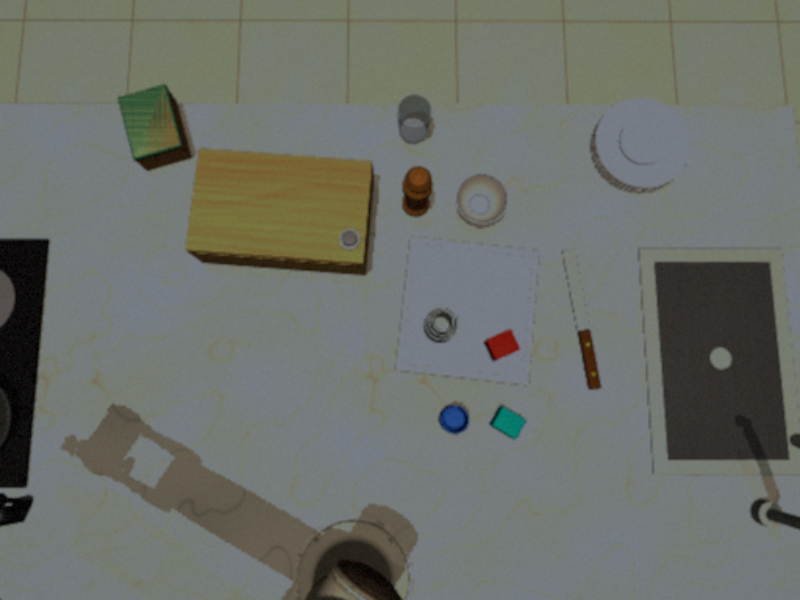

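Scene shows: steel nest (348,330), red-lid tin (273,352), blue cup look-alike (286,286), turquoise tin look-alike (233,310), release button (492,312). In the top view: nest (440,324), red tin (502,345), blue (454,418), turquoise (508,422), button (349,239). I choose the steel nest and the red-lid tin on the board; only one tin is present. Now a close crop to check and measure.

```bash
python3 - <<'E'
from h import *
I=get_image("top");S=get_image("scene")
a=cv2.resize(I["img"][90:260,110:360],None,fx=3.2,fy=3.2,interpolation=cv2.INTER_CUBIC)
cv2.imwrite("pics/c1.png",np.clip(a*1.6,0,255).astype(np.uint8))
hsv=cv2.cvtColor(I["img"],cv2.COLOR_BGR2HSV)
m=((hsv[...,0]<6)|(hsv[...,0]>174))&(hsv[...,1]>180)&(hsv[...,2]>70)
c=max(cv2.findContours(m.astype(np.uint8),0,1)[0],key=cv2.contourArea)
W=np.array([ray(I,p[0],0.054)[:2]*1000 for p in c],np.float32)
print("tin top",cv2.minAreaRect(W),len(c))
hs=cv2.cvtColor(S["img"],cv2.COLOR_BGR2HSV)
m=((hs[...,0]<6)|(hs[...,0]>174))&(hs[...,1]>180)&(hs[...,2]>70)
c=max(cv2.findContours(m.astype(np.uint8),0,1)[0],key=cv2.contourArea)
W=np.array([ray(S,p[0],0.054)[:2]*1000 for p in c],np.float32)
print("tin scene",cv2.minAreaRect(W),cv2.boundingRect(c))
s=.64
for n,p,z in(("nest rim s",(441*s,323*s),.099),("button",(349*s,239*s),.127),("uFR",(364*s,264*s),.115),("uFL",(188*s,251*s),.115),("uBL",(198*s,149*s),.115),("uBR",(372*s,161*s),.115)):print(n,ray(I,p,z)*1000)
for n,p,z in(("nest rim s",(347*s,309*s),.099),("button",(492*s,309*s),.127)):print("S",n,ray(S,p,z)*1000)
E
```

```text
tin top ((446.5960693359375, -290.2296447753906), (40.567543029785156, 52.50514221191406), 23.699241638183594) 51
tin scene ((449.2398376464844, -294.92266845703125), (42.2162971496582, 53.20684814453125), 24.590145111083984) (162, 213, 24, 19)
nest rim s [ 482.58462064 -168.29789911   99.        ]
button [638.85290638   5.28386134 127.        ]
uFR [593.26490357 -22.74415224 115.        ]
uFL [618.75892433 311.2259438  115.        ]
uBL [822.90010467 302.38599868 115.        ]
uBR [798.32703347 -36.96955763 115.        ]
S nest rim s [ 485.88805906 -170.1924492    99.        ]
S button [643.5252755    2.91171894 127.        ]
```

View pics/c1.png

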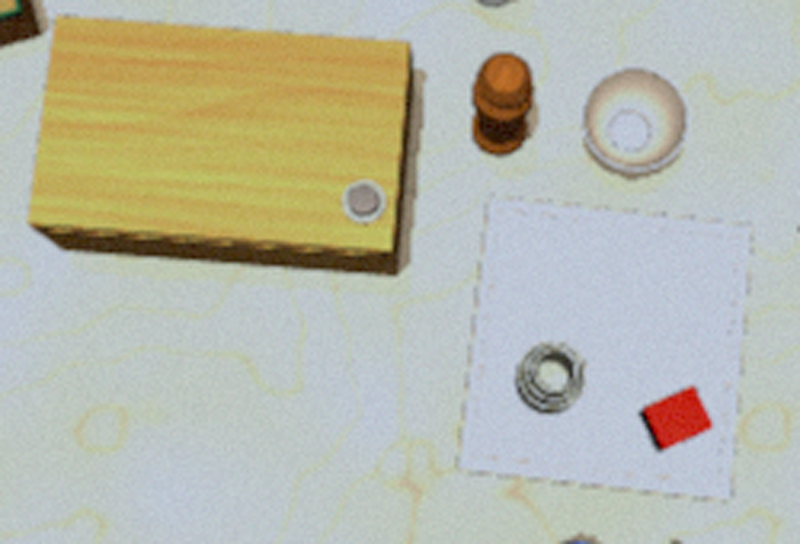

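The crop confirms the steel nest at crop (551,377) and the red tin at (677,418). The unit sits at about (606,146) mm with yaw -4.1°, and its predicted button position matches. I'll go above the button first.

```bash
cat >> h.py <<'E'
from scipy.spatial.transform import Rotation as Ro
U=np.array([606.5,146.]);YAW=-4.1
def u2w(u,v):
    a=np.radians(YAW);return U+[u*np.cos(a)-v*np.sin(a),u*np.sin(a)+v*np.cos(a)]
def go(x,y,z,yaw=YAW):
    """tool shift after turning so that tool y has the given yaw (deg from world y)"""
    o=get_obs();R=Ro.from_quat(o["orientation"]).as_matrix();p=o["tcp_pos"]*1000
    cur=np.degrees(np.arctan2(-R[0,1],R[1,1]));t=-(yaw-cur);t=(t+90)%180-90
    R2=R@Ro.from_euler("z",t,degrees=True).as_matrix()
    d=np.array([x,y,z])-p
    print("pos",p.round(1),"turn",round(t,1),"shift now",(R.T@d).round(1),"after turn",(R2.T@d).round(1))
E
python3 -c "
from h import *
x,y=u2w(45,-140);print(x,y);go(x,y,160)"
```

```text
641.3751930253164 3.140905394696972
pos [194.9 540.9 231.3] turn -15.7 shift now [-602.3 -354.6   71.3] after turn [-483.8 -504.5   71.3]
```

>>> {"method": "servo_tool", "body": {"moves": [[0, 0, 0, -8, 1], [0, 0, 0, -7.7, 1], [0, 0, 0, 0, 1], [0, 0, 0, 0, 1], [0, 0, 0, 0, 1]]}}

```text
time: 1.82
tcp_pos: [0.1949, 0.541, 0.2313]
orientation: [0.036, 0.999, 0.0, 0.0]
ft_force: [-0.2, -0.1, 0.3]
gripper_width: 0.0001
grip_force: 0.0
```

```bash
python3 -c "
from h import *
x,y=u2w(45,-140);print(x,y);go(x,y,160)"
```

```text
641.3751930253164 3.140905394696972
pos [194.9 541.  231.3] turn -0.1 shift now [-484.5 -503.8   71.3] after turn [-483.8 -504.5   71.3]
```

>>> {"method": "servo_tool", "body": {"moves": [[-32, -34, 0, 0, 1], [-32, -34, 0, 0, 1], [-32, -34, 0, 0, 1], [-32, -34, 0, 0, 1], [-32, -34, 0, 0, 1]]}}

```text
time: 2.45
tcp_pos: [0.3431, 0.3587, 0.2315]
orientation: [0.036, 0.999, 0.0, 0.0]
ft_force: [0.8, 0.8, -0.2]
gripper_width: 0.0004
grip_force: 0.0
```

>>> {"method": "servo_tool", "body": {"moves": [[-32, -34, 0, 0, 1], [-32, -34, 0, 0, 1], [-32, -34, 0, 0, 1], [-32, -34, 0, 0, 1], [-32, -34, 0, 0, 1]]}}

```text
time: 3.08
tcp_pos: [0.4906, 0.1776, 0.2315]
orientation: [0.036, 0.999, 0.0, 0.0]
ft_force: [0.8, -0.0, -0.5]
gripper_width: 0.0
grip_force: 0.0
```

>>> {"method": "servo_tool", "body": {"moves": [[-32, -34, 10, 0, 1], [-32, -34, 10, 0, 1], [-32, -34, 10, 0, 1], [-32, -34, 10, 0, 1], [-32, -34, 10, 0, 1]]}}

```text
time: 3.7
tcp_pos: [0.638, -0.0035, 0.181]
orientation: [0.036, 0.999, 0.0, 0.0]
ft_force: [1.1, 0.4, 1.2]
gripper_width: -0.0002
grip_force: 0.0
```

```bash
python3 -c "
from h import *
x,y=u2w(45,-140);go(x,y,135)"
```

```text
pos [638.   -3.5 181. ] turn -0.1 shift now [-2.9  6.8 46. ] after turn [-2.9  6.8 46. ]
```

>>> {"method": "servo_tool", "body": {"moves": [[-1, 4, 15, 0, 1], [0, 0, 15, 0, 1], [0, 0, 10, 0, 1], [0, 0, 4, 0, 1], [0, 0, 0, 0, 1]]}}

```text
time: 4.32
tcp_pos: [0.6382, 0.0022, 0.1374]
orientation: [0.036, 0.999, -0.0, 0.0]
ft_force: [-0.6, -0.1, 0.6]
gripper_width: -0.0004
grip_force: 0.0
```

>>> {"method": "servo_tool", "body": {"moves": [[0, 0, 4, 0, 1], [0, 0, 4, 0, 1], [0, 0, 4, 0, 1], [0, 0, 4, 0, 1], [0, 0, 0, 0, 1]]}}

```text
time: 4.95
tcp_pos: [0.6385, 0.0017, 0.1215]
orientation: [0.036, 0.999, -0.0, 0.0]
ft_force: [-2.0, 0.9, 4.4]
gripper_width: -0.0002
grip_force: 2.3
```

>>> {"method": "servo_tool", "body": {"moves": [[0, 0, 2, 0, 1], [0, 0, 1, 0, 1], [0, 0, 0, 0, 1], [0, 0, 0, 0, 1], [0, 0, 0, 0, 1]]}}

```text
time: 5.58
tcp_pos: [0.6385, 0.0017, 0.1191]
orientation: [0.036, 0.999, -0.0, 0.0]
ft_force: [-3.1, 0.0, 6.3]
gripper_width: 0.0
grip_force: 3.1
```

>>> {"method": "servo_tool", "body": {"moves": [[0, 0, -20, 0, 1], [0, 0, -40, 0, 1], [0, -40, -40, 0, 1], [0, -50, 0, 0, 0], [0, -50, 0, 0, 0]]}}

```text
time: 6.2
tcp_pos: [0.6286, -0.1393, 0.2202]
orientation: [0.036, 0.999, -0.0, 0.001]
ft_force: [1.1, 0.0, -0.9]
gripper_width: 0.0357
grip_force: 0.0
```

```bash
python3 - <<'E'
from h import *
I=get_image("top");S=get_image("scene")
a=cv2.resize(I["img"][90:260,110:360],None,fx=3.2,fy=3.2,interpolation=cv2.INTER_CUBIC)
b=a.copy()
for u,v,z in((-180,0,.096),(-180,156,.096),(-180,-156,.096),(-55,90,.012),(-55,0,.012),(-55,-90,.012),(-137,0,.012),(0,170,.115),(0,-170,.115),(205,170,.115),(205,-170,.115)):
    p=proj(I,[*(u2w(u,v)/1000),z])[0];p=(p-[110,90])*3.2
    cv2.drawMarker(b,tuple(int(k) for k in p),(0,0,255),0,10,1)
cv2.imwrite("pics/c2.png",np.clip(b*1.6,0,255).astype(np.uint8))
E
```

```text
(no output)
```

View pics/c2.png

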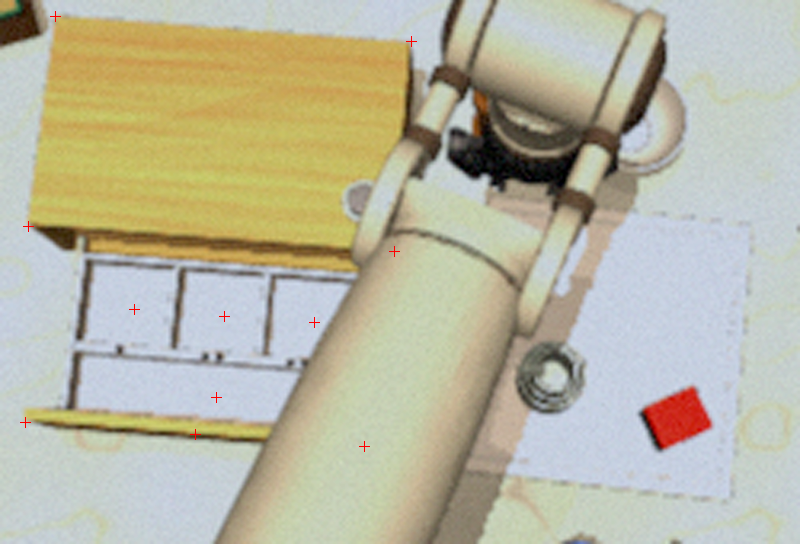

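The tray is fully out, and the projected pocket centres (134,309), (224,316), (314,322) line up with the pockets. Next, the nest.

```bash
python3 - <<'E'
from h import *
go(484,-169,125)
E
```

```text
pos [ 627.9 -142.9  219.2] turn -0.3 shift now [141.5 -36.9  94.2] after turn [141.7 -36.1  94.2]
```

>>> {"method": "servo_tool", "body": {"moves": [[35, -9, 0, 0, 0], [35, -9, 0, 0, 0], [35, -9, 20, 0, 0], [36, -10, 40, 0, 0], [0, 0, 0, 0, 0]]}}

```text
time: 6.92
tcp_pos: [0.4799, -0.162, 0.1537]
orientation: [0.037, 0.999, 0.003, -0.005]
ft_force: [0.7, 0.2, 0.2]
gripper_width: 0.0858
grip_force: 0.0
```

```bash
python3 - <<'E'
from h import *
go(484,-169,82)
for n in("scene","top"):
    I=get_image(n)
    q=proj(I,[[.484,-.169,.099],[.484,-.169,.083]])
    c=(q[0]-[50,38]).astype(int)
    a=cv2.resize(I["img"][c[1]:c[1]+75,c[0]:c[0]+100],None,fx=4,fy=4,interpolation=cv2.INTER_CUBIC)
    for ro,z in((21,.099),(27,.083),(33,.067)):
        t=np.linspace(0,2*np.pi,40);P=np.c_[.484+ro/1000*np.cos(t),-.169+ro/1000*np.sin(t),0*t+z]
        for p in (proj(I,P)-c)*4: cv2.circle(a,tuple(int(k) for k in p),1,(0,0,255),-1)
    globals()[n+"c"]=np.clip(a*1.8,0,255).astype(np.uint8)
cv2.imwrite("pics/c3.png",np.hstack([scenec,topc]))
E
```

```text
pos [ 479.9 -162.   153.7] turn -0.1 shift now [-5.3 -7.1 71.6] after turn [-5.3 -7.1 71.6]
```

View pics/c3.png

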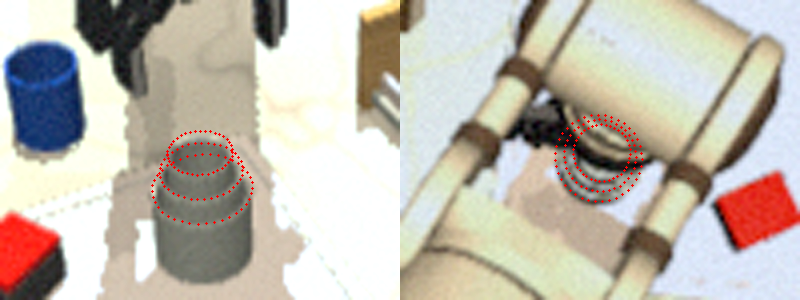

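The left crop shows the nest rims matching my model to within about 1.5 mm, with the gripper open above it. Descend.

>>> {"method": "servo_tool", "body": {"moves": [[-5, -7, 15, 0, 0], [0, 0, 15, 0, 0], [0, 0, 15, 0, 0], [0, 0, 14, 0, 0], [0, 0, 0, 0, 0]]}}

```text
time: 7.65
tcp_pos: [0.4885, -0.1713, 0.0975]
orientation: [0.036, 0.999, 0.001, -0.001]
ft_force: [-0.1, -0.5, -0.0]
gripper_width: 0.0856
grip_force: 0.0
```

```bash
python3 - <<'E'
from h import *
go(484,-169,82)
E
```

```text
pos [ 488.5 -171.3   97.5] turn -0.0 shift now [ 4.6  1.9 15.5] after turn [ 4.6  1.9 15.5]
```

>>> {"method": "servo_tool", "body": {"moves": [[4.5, 2, 5, 0, 0], [0, 0, 5, 0, 0], [0, 0, 5, 0, 0.2], [0, 0, 0, 0, 0.3], [0, 0, 0, 0, 0.4]], "newtons": 25}}

```text
time: 8.28
tcp_pos: [0.4853, -0.1698, 0.0844]
orientation: [0.036, 0.999, -0.0, 0.0]
ft_force: [-0.2, -0.5, -0.4]
gripper_width: 0.0512
grip_force: 0.0
```

>>> {"method": "servo_tool", "body": {"moves": [[0, 0, 0, 0, 0.5], [0, 0, 0, 0, 0.6], [0, 0, 0, 0, 0.7], [0, 0, 0, 0, 0.8], [0, 0, 0, 0, 0.8]], "newtons": 25}}

```text
time: 8.9
tcp_pos: [0.4856, -0.17, 0.0848]
orientation: [0.036, 0.999, -0.0, 0.0]
ft_force: [-0.2, -0.6, 4.5]
gripper_width: 0.0403
grip_force: 25.6
```

>>> {"method": "servo_tool", "body": {"moves": [[0, 0, -5, 0, 0.8], [0, 0, -10, 0, 0.8], [0, 0, -20, 0, 0.8], [0, 0, -30, 0, 0.8], [0, 0, -30, 0, 0.8]]}}

```text
time: 9.52
tcp_pos: [0.4849, -0.1694, 0.1804]
orientation: [0.036, 0.999, 0.0, -0.0]
ft_force: [-0.2, -0.4, -0.2]
gripper_width: 0.0403
grip_force: 25.4
```

```bash
python3 - <<'E'
from h import *
x,y=u2w(-55,90);go(x,y,180)
for n in("scene",):
    I=get_image(n)
    q=proj(I,[[.484,-.169,.13]]);c=(q[0]-[62,60]).astype(int)
    a=cv2.resize(I["img"][c[1]:c[1]+110,c[0]:c[0]+125],None,fx=4,fy=4,interpolation=cv2.INTER_CUBIC)
    cv2.imwrite("pics/c4.png",np.clip(a*1.8,0,255).astype(np.uint8))
E
```

```text
pos [ 484.9 -169.4  180.4] turn -0.0 shift now [-43.7 413.3   0.5] after turn [-43.7 413.3   0.5]
```

View pics/c4.png

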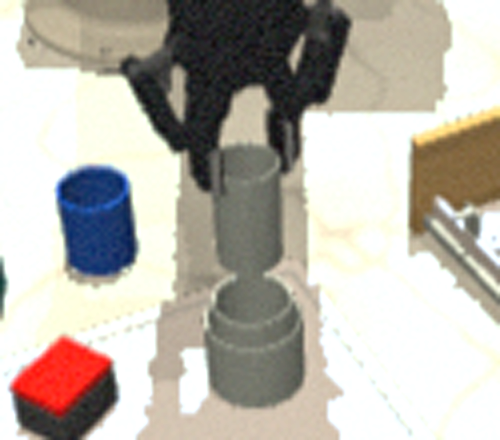

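Only the small beaker is lifted; it hangs upright, and the middle and large ones stayed in place. Moving to pocket 1.

>>> {"method": "servo_tool", "body": {"moves": [[-4, 41, -2, 0, 0.8], [-4, 41, 0, 0, 0.8], [-4, 41, 0, 0, 0.8], [-4, 41, 0, 0, 0.8], [-4, 41, 0, 0, 0.8]]}}

```text
time: 10.2
tcp_pos: [0.5197, 0.0348, 0.1812]
orientation: [0.036, 0.999, 0.0, -0.0]
ft_force: [0.5, 0.0, -0.7]
gripper_width: 0.0402
grip_force: 25.5
```

>>> {"method": "servo_tool", "body": {"moves": [[-4, 41, 0, 0, 0.8], [-4, 41, 0, 0, 0.8], [-4, 41, 0, 0, 0.8], [-4, 41, 0, 0, 0.8], [-4, 41, 0, 0, 0.8]]}}

```text
time: 10.82
tcp_pos: [0.5543, 0.2378, 0.181]
orientation: [0.036, 0.999, -0.0, -0.0]
ft_force: [0.3, 0.1, -1.1]
gripper_width: 0.0403
grip_force: 25.5
```

>>> {"method": "servo_tool", "body": {"moves": [[0, 0, 20, 0, 0.8], [0, 0, 20, 0, 0.8], [0, 0, 0, 0, 0.8], [0, 0, 0, 0, 0.8], [0, 0, 0, 0, 0.8]]}}

```text
time: 11.45
tcp_pos: [0.5552, 0.236, 0.1423]
orientation: [0.036, 0.999, 0.0, 0.001]
ft_force: [-0.7, -0.3, -0.9]
gripper_width: 0.04
grip_force: 25.6
```

```bash
python3 - <<'E'
from h import *
x,y=u2w(-55,90);go(x,y,73)
print(get_obs()["ft_force"])
E
```

```text
pos [555.2 236.  142.3] turn -0.1 shift now [-2.5  3.9 69.3] after turn [-2.5  3.9 69.3]
[-0.6785574  -0.33306936 -0.92109672]
```

>>> {"method": "servo_tool", "body": {"moves": [[-2, 4, 20, 0, 0.8], [0, 0, 20, 0, 0.8], [0, 0, 16, 0, 0.8], [0, 0, 8, 0, 0.8], [0, 0, 0, 0, 0.8]]}}

```text
time: 12.08
tcp_pos: [0.5562, 0.2401, 0.0763]
orientation: [0.036, 0.999, -0.0, -0.001]
ft_force: [0.0, -1.1, -0.5]
gripper_width: 0.04
grip_force: 25.6
```

>>> {"method": "servo_tool", "body": {"moves": [[0, 0, 1, 0, 0.8], [0, 0, 1, 0, 0.8], [0, 0, 1, 0, 0.8], [0, 0, 0, 0, 0.8], [0, 0, 0, 0, 0.8]]}}

```text
time: 12.7
tcp_pos: [0.5568, 0.2402, 0.0744]
orientation: [0.036, 0.999, 0.0, 0.0]
ft_force: [0.6, 0.0, -0.8]
gripper_width: 0.0404
grip_force: 25.6
```

>>> {"method": "servo_tool", "body": {"moves": [[0, 0, 1, 0, 0.8], [0, 0, 0.5, 0, 0.8], [0, 0, 0.5, 0, 0.8], [0, 0, 0, 0, 0.8], [0, 0, 0, 0, 0.8]]}}

```text
time: 13.32
tcp_pos: [0.5571, 0.2402, 0.0727]
orientation: [0.036, 0.999, -0.0, 0.0]
ft_force: [-0.7, -0.7, 3.7]
gripper_width: 0.0403
grip_force: 26.0
```

Contact (3.7 N); release and rise.

>>> {"method": "servo_tool", "body": {"moves": [[0, 0, 0, 0, 0.4], [0, 0, 0, 0, 0.3], [0, 0, 0, 0, 0.25], [0, 0, 0, 0, 0.2], [0, 0, -10, 0, 0.2]]}}

```text
time: 13.95
tcp_pos: [0.556, 0.24, 0.0817]
orientation: [0.036, 0.999, -0.0, -0.001]
ft_force: [-0.5, 0.3, 0.7]
gripper_width: 0.0682
grip_force: 0.0
```

>>> {"method": "servo_tool", "body": {"moves": [[0, 0, -20, 0, 0.2], [0, 0, -30, 0, 0.2], [0, 0, -30, 0, 0.2], [0, -30, -10, 0, 0], [0, -40, 0, 0, 0]]}}

```text
time: 14.58
tcp_pos: [0.5532, 0.1704, 0.1759]
orientation: [0.035, 0.999, 0.0, 0.003]
ft_force: [-1.1, -0.3, 0.7]
gripper_width: 0.0851
grip_force: 0.0
```

```bash
python3 - <<'E'
from h import *
go(484,-169,160)
E
```

```text
pos [553.2 170.4 175.9] turn 0.1 shift now [  45.4 -343.4   15.3] after turn [  44.8 -343.5   15.3]
```

>>> {"method": "servo_tool", "body": {"moves": [[5, -38, 0, 0, 0], [5, -38, 0, 0, 0], [5, -38, 0, 0, 0], [5, -38, 0, 0, 0], [5, -38, 0, 0, 0]]}}

```text
time: 15.2
tcp_pos: [0.5135, -0.0187, 0.1743]
orientation: [0.036, 0.999, -0.0, 0.001]
ft_force: [0.7, -0.1, -0.3]
gripper_width: 0.0856
grip_force: 0.0
```

>>> {"method": "servo_tool", "body": {"moves": [[5, -38, 0, 0, 0], [5, -38, 0, 0, 0], [5, -38, 0, 0, 0], [5, -30, 0, 0, 0], [0, 0, 0, 0, 0]]}}

```text
time: 15.82
tcp_pos: [0.4832, -0.1614, 0.1741]
orientation: [0.037, 0.999, -0.001, 0.001]
ft_force: [1.0, 0.3, -0.2]
gripper_width: 0.0857
grip_force: 0.0
```

```bash
python3 - <<'E'
from h import *
go(484,-169,110)
out=[]
I=get_image("scene")
for P,r,w in(((.484,-.169),((27,.083),(33,.067)),[50,50]),(tuple(u2w(-55,90)/1000),((21,.087),(21,.012)),[50,50])):
    q=proj(I,[*P,.083])[0];c=(q-w).astype(int)
    a=cv2.resize(I["img"][c[1]:c[1]+100,c[0]:c[0]+100],None,fx=4,fy=4,interpolation=cv2.INTER_CUBIC)
    for ro,z in r:
        t=np.linspace(0,2*np.pi,40);Q=np.c_[P[0]+ro/1000*np.cos(t),P[1]+ro/1000*np.sin(t),0*t+z]
        for p in (proj(I,Q)-c)*4: cv2.circle(a,tuple(int(k) for k in p),1,(0,0,255),-1)
    out.append(np.clip(a*1.7,0,255).astype(np.uint8))
cv2.imwrite("pics/c5.png",np.hstack(out))
E
```

```text
pos [ 483.2 -161.4  174.1] turn -0.2 shift now [-1.3 -7.4 64.1] after turn [-1.2 -7.4 64.1]
```

View pics/c5.png

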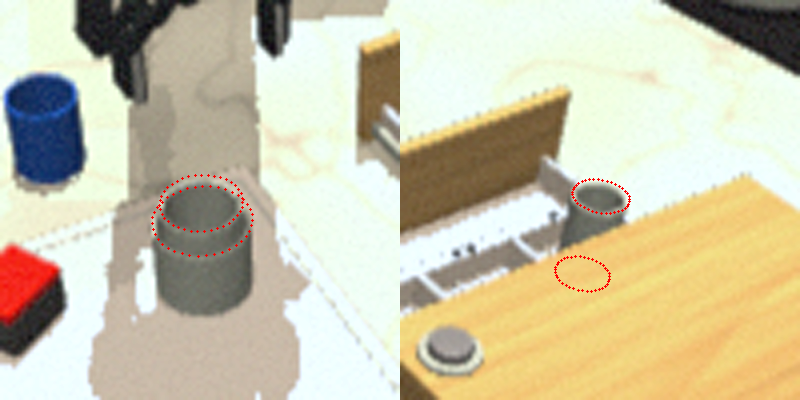

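The small beaker stands upright in pocket 1 (right crop, 600,200), and the nest is unchanged. Next, the middle beaker.

>>> {"method": "servo_tool", "body": {"moves": [[-1, -7, 20, 0, 0], [0, 0, 20, 0, 0], [0, 0, 20, 0, 0], [0, 0, 20, 0, 0], [0, 0, 10, 0, 0]]}}

```text
time: 16.5
tcp_pos: [0.4834, -0.1652, 0.0818]
orientation: [0.035, 0.999, 0.0, -0.0]
ft_force: [-0.4, 0.5, 0.7]
gripper_width: 0.0856
grip_force: 0.0
```

>>> {"method": "servo_tool", "body": {"moves": [[0, 0, 8, 0, 0], [0, 0, 6, 0, 0], [0, 0, 0, 0, 0], [0, 0, 0, 0, 0], [0, 0, 0, 0, 0]]}}

```text
time: 17.12
tcp_pos: [0.4837, -0.1668, 0.0687]
orientation: [0.036, 0.999, -0.0, 0.0]
ft_force: [0.3, 0.2, 0.6]
gripper_width: 0.0852
grip_force: 0.0
```

```bash
python3 - <<'E'
from h import *
go(484.5,-169.5,68.5)
E
```

```text
pos [ 483.7 -166.8   68.7] turn -0.0 shift now [-1.  -2.6  0.2] after turn [-1.  -2.6  0.2]
```

>>> {"method": "servo_tool", "body": {"moves": [[-1, -2.5, 0, 0, 0.1], [0, 0, 0, 0, 0.2], [0, 0, 0, 0, 0.3], [0, 0, 0, 0, 0.4], [0, 0, 0, 0, 0.5]]}}

```text
time: 17.75
tcp_pos: [0.4844, -0.1692, 0.0686]
orientation: [0.036, 0.999, -0.0, 0.0]
ft_force: [-0.9, 0.1, 3.3]
gripper_width: 0.052
grip_force: 26.1
```

>>> {"method": "servo_tool", "body": {"moves": [[0, 0, 0, 0, 0.6], [0, 0, 0, 0, 0.6], [0, 0, 0, 0, 0.6], [0, 0, 0, 0, 0.6], [0, 0, 0, 0, 0.6]]}}

```text
time: 18.38
tcp_pos: [0.4844, -0.1692, 0.0685]
orientation: [0.036, 0.999, -0.0, 0.0]
ft_force: [-1.2, -0.3, 5.6]
gripper_width: 0.052
grip_force: 26.3
```

>>> {"method": "servo_tool", "body": {"moves": [[0, 0, -5, 0, 0.6], [0, 0, -10, 0, 0.6], [0, 0, -20, 0, 0.6], [0, 0, -30, 0, 0.6], [0, 0, -30, 0, 0.6]]}}

```text
time: 19.0
tcp_pos: [0.4839, -0.1689, 0.1643]
orientation: [0.036, 0.999, 0.0, -0.0]
ft_force: [1.0, -0.0, -0.9]
gripper_width: 0.0518
grip_force: 26.7
```

```bash
python3 - <<'E'
from h import *
x,y=u2w(-55,1);go(x,y,180)
for n in("scene",):
    I=get_image(n)
    q=proj(I,[[.484,-.169,.11]]);c=(q[0]-[62,60]).astype(int)
    a=cv2.resize(I["img"][c[1]:c[1]+110,c[0]:c[0]+125],None,fx=4,fy=4,interpolation=cv2.INTER_CUBIC)
    cv2.imwrite("pics/c6.png",np.clip(a*1.8,0,255).astype(np.uint8))
E
```

```text
pos [ 483.9 -168.9  164.3] turn -0.0 shift now [-44.7 323.9 -15.7] after turn [-44.8 323.9 -15.7]
```

View pics/c6.png

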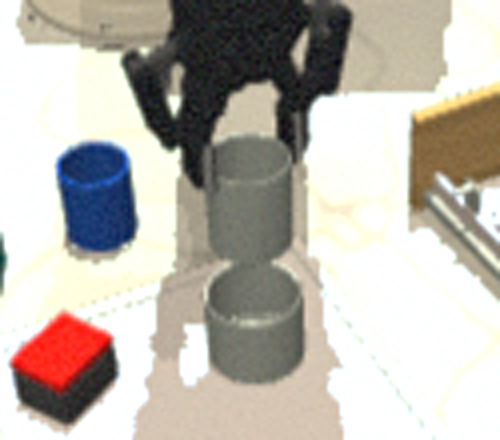

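The middle beaker is held upright, the large one stays on the board. To pocket 2.

>>> {"method": "servo_tool", "body": {"moves": [[-5, 40, -10, 0, 0.6], [-5, 40, -5, 0, 0.6], [-5, 40, 0, 0, 0.6], [-5, 40, 0, 0, 0.6], [-5, 40, 0, 0, 0.6]]}}

```text
time: 19.68
tcp_pos: [0.5233, 0.0299, 0.1777]
orientation: [0.036, 0.999, 0.0, -0.0]
ft_force: [-0.3, -0.3, -1.6]
gripper_width: 0.0522
grip_force: 26.9
```

>>> {"method": "servo_tool", "body": {"moves": [[-6, 40, 0, 0, 0.6], [-6, 40, 0, 0, 0.6], [-6, 40, 0, 0, 0.6], [0, 0, 20, 0, 0.6], [0, 0, 20, 0, 0.6]]}}

```text
time: 20.3
tcp_pos: [0.5498, 0.1476, 0.1372]
orientation: [0.035, 0.999, -0.0, -0.0]
ft_force: [0.4, 0.4, -2.3]
gripper_width: 0.052
grip_force: 27.0
```

>>> {"method": "servo_tool", "body": {"moves": [[0, 0, 20, 0, 0.6], [0, 0, 0, 0, 0.6], [0, 0, 0, 0, 0.6], [0, 0, 0, 0, 0.6], [0, 0, 0, 0, 0.6]]}}

```text
time: 20.92
tcp_pos: [0.5506, 0.147, 0.1191]
orientation: [0.036, 0.999, 0.0, 0.001]
ft_force: [0.2, -0.4, -1.4]
gripper_width: 0.0521
grip_force: 27.0
```

```bash
python3 - <<'E'
from h import *
x,y=u2w(-55,1);go(x,y,62.5)
E
```

```text
pos [550.6 147.  119.1] turn -0.0 shift now [-0.7  4.  56.6] after turn [-0.7  4.  56.6]
```

>>> {"method": "servo_tool", "body": {"moves": [[-1, 4, 15, 0, 0.6], [0, 0, 15, 0, 0.6], [0, 0, 15, 0, 0.6], [0, 0, 8, 0, 0.6], [0, 0, 0, 0, 0.6]]}}

```text
time: 21.55
tcp_pos: [0.5507, 0.1508, 0.0643]
orientation: [0.036, 0.999, -0.0, -0.001]
ft_force: [-0.6, -0.4, -1.4]
gripper_width: 0.052
grip_force: 27.0
```

>>> {"method": "servo_tool", "body": {"moves": [[0, 0, 1, 0, 0.6], [0, 0, 1, 0, 0.6], [0, 0, 0.5, 0, 0.6], [0, 0, 0, 0, 0.6], [0, 0, 0, 0, 0.6]]}}

```text
time: 22.18
tcp_pos: [0.5514, 0.1509, 0.0629]
orientation: [0.036, 0.999, -0.0, 0.0]
ft_force: [-0.0, -0.2, -1.5]
gripper_width: 0.0518
grip_force: 27.0
```

>>> {"method": "servo_tool", "body": {"moves": [[0, 0, 0.5, 0, 0.6], [0, 0, 0.5, 0, 0.6], [0, 0, 0.5, 0, 0.6], [0, 0, 0, 0, 0.6], [0, 0, 0, 0, 0.6]]}}

```text
time: 22.8
tcp_pos: [0.5521, 0.1508, 0.0625]
orientation: [0.036, 0.999, -0.0, 0.001]
ft_force: [-2.3, -1.0, 6.4]
gripper_width: 0.0521
grip_force: 27.7
```

Seated. Release part-open, rise and go back for the large one.

>>> {"method": "servo_tool", "body": {"moves": [[0, 0, 0, 0, 0.3], [0, 0, 0, 0, 0.2], [0, 0, 0, 0, 0.18], [0, 0, 0, 0, 0.18], [0, 0, -10, 0, 0.18]]}}

```text
time: 23.42
tcp_pos: [0.5505, 0.1508, 0.0708]
orientation: [0.036, 0.999, -0.0, -0.001]
ft_force: [0.4, -0.5, -0.7]
gripper_width: 0.0698
grip_force: 0.0
```

>>> {"method": "servo_tool", "body": {"moves": [[0, 0, -20, 0, 0.18], [0, 0, -30, 0, 0.18], [0, 0, -30, 0, 0.18], [0, -30, -20, 0, 0], [0, -40, 0, 0, 0]]}}

```text
time: 24.05
tcp_pos: [0.548, 0.0808, 0.1746]
orientation: [0.035, 0.999, -0.0, 0.003]
ft_force: [-0.3, -0.7, -1.3]
gripper_width: 0.0855
grip_force: 0.0
```

>>> {"method": "servo_tool", "body": {"moves": [[9, -42, 0, 0, 0], [9, -42, 0, 0, 0], [9, -42, 0, 0, 0], [9, -42, 0, 0, 0], [9, -42, 0, 0, 0]]}}

```text
time: 24.68
tcp_pos: [0.4861, -0.1266, 0.1722]
orientation: [0.036, 0.999, -0.0, 0.001]
ft_force: [-0.3, -0.1, 0.3]
gripper_width: 0.0854
grip_force: 0.0
```

>>> {"method": "servo_tool", "body": {"moves": [[0, -42, 10, 0, 0], [0, 0, 10, 0, 0], [0, 0, 0, 0, 0], [0, 0, 0, 0, 0], [0, 0, 0, 0, 0]]}}

```text
time: 25.3
tcp_pos: [0.4838, -0.1664, 0.1518]
orientation: [0.035, 0.999, -0.0, 0.0]
ft_force: [-0.0, -0.8, 0.5]
gripper_width: 0.0853
grip_force: 0.0
```

```bash
python3 - <<'E'
from h import *
go(484.5,-169.5,45)
out=[]
I=get_image("scene")
for P,r,w in(((.484,-.169),((33,.067),(33,.012)),[50,50]),(tuple(u2w(-55,0)/1000),((27,.077),),[50,50])):
    q=proj(I,[*P,.083])[0];c=(q-w).astype(int)
    a=cv2.resize(I["img"][c[1]:c[1]+100,c[0]:c[0]+100],None,fx=4,fy=4,interpolation=cv2.INTER_CUBIC)
    for ro,z in r:
        t=np.linspace(0,2*np.pi,40);Q=np.c_[P[0]+ro/1000*np.cos(t),P[1]+ro/1000*np.sin(t),0*t+z]
        for p in (proj(I,Q)-c)*4: cv2.circle(a,tuple(int(k) for k in p),1,(0,0,255),-1)
    out.append(np.clip(a*1.7,0,255).astype(np.uint8))
cv2.imwrite("pics/c7.png",np.hstack(out))
E
```

```text
pos [ 483.8 -166.4  151.8] turn 0.1 shift now [ -0.8  -3.  106.8] after turn [ -0.8  -3.  106.8]
```

View pics/c7.png

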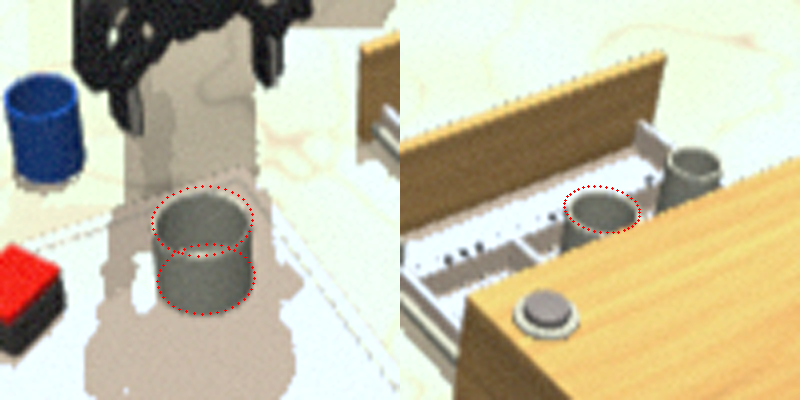

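Small and middle stand in pockets 1 and 2; the large one is where expected.

>>> {"method": "servo_tool", "body": {"moves": [[-1, -3, 25, 0, 0], [0, 0, 25, 0, 0], [0, 0, 25, 0, 0], [0, 0, 20, 0, 0], [0, 0, 14, 0, 0]]}}

```text
time: 25.98
tcp_pos: [0.4841, -0.1697, 0.0416]
orientation: [0.036, 0.999, 0.0, -0.0]
ft_force: [0.4, 0.2, 0.6]
gripper_width: 0.0859
grip_force: 0.0
```

>>> {"method": "servo_tool", "body": {"moves": [[0, 0, 0, 0, 0], [0, 0, 0, 0, 0.1], [0, 0, 0, 0, 0.2], [0, 0, 0, 0, 0.3], [0, 0, 0, 0, 0.4]]}}

```text
time: 26.6
tcp_pos: [0.4849, -0.1706, 0.0435]
orientation: [0.036, 0.999, -0.0, 0.001]
ft_force: [-1.2, 1.9, 5.5]
gripper_width: 0.0639
grip_force: 28.0
```

>>> {"method": "servo_tool", "body": {"moves": [[0, 0, 0, 0, 0.45], [0, 0, 0, 0, 0.45], [0, 0, 0, 0, 0.45], [0, 0, 0, 0, 0.45], [0, 0, 0, 0, 0.45]]}}

```text
time: 27.22
tcp_pos: [0.4849, -0.1706, 0.0435]
orientation: [0.036, 0.999, -0.0, 0.001]
ft_force: [-1.8, 0.4, 5.4]
gripper_width: 0.0641
grip_force: 28.0
```

>>> {"method": "servo_tool", "body": {"moves": [[0, 0, -5, 0, 0.45], [0, 0, -15, 0, 0.45], [0, 0, -25, 0, 0.45], [0, 0, -30, 0, 0.45], [0, 0, -30, 0, 0.45]]}}

```text
time: 27.85
tcp_pos: [0.484, -0.17, 0.1489]
orientation: [0.036, 0.999, -0.0, 0.0]
ft_force: [0.0, 0.1, -1.1]
gripper_width: 0.0636
grip_force: 28.4
```

```bash
python3 - <<'E'
from h import *
x,y=u2w(-55,-92);go(x,y,43.5)
E
```

```text
pos [ 484.  -170.   148.9] turn -0.0 shift now [-44.5 232.  105.4] after turn [-44.5 232.  105.4]
```

>>> {"method": "servo_tool", "body": {"moves": [[-8, 42, -5, 0, 0.45], [-9, 47, 0, 0, 0.45], [-9, 48, 0, 0, 0.45], [-9, 48, 0, 0, 0.45], [-9, 47, 0, 0, 0.45]]}}

```text
time: 28.48
tcp_pos: [0.5449, 0.0597, 0.1532]
orientation: [0.036, 0.999, -0.0, 0.0]
ft_force: [0.4, -0.9, -2.1]
gripper_width: 0.0638
grip_force: 28.4
```

>>> {"method": "servo_tool", "body": {"moves": [[0, 0, 20, 0, 0.45], [0, 0, 25, 0, 0.45], [0, 0, 0, 0, 0.45], [0, 0, 0, 0, 0.45], [0, 0, 0, 0, 0.45]]}}

```text
time: 29.1
tcp_pos: [0.5457, 0.0579, 0.1089]
orientation: [0.036, 0.999, -0.0, 0.001]
ft_force: [-0.7, 0.9, -1.4]
gripper_width: 0.064
grip_force: 28.7
```

```bash
python3 - <<'E'
from h import *
x,y=u2w(-55,-92);go(x,y,43.5)
E
```

```text
pos [545.7  57.9 108.9] turn -0.0 shift now [ 0.8  0.3 65.4] after turn [ 0.8  0.3 65.4]
```

>>> {"method": "servo_tool", "body": {"moves": [[0.5, 0, 18, 0, 0.45], [0, 0, 18, 0, 0.45], [0, 0, 16, 0, 0.45], [0, 0, 10, 0, 0.45], [0, 0, 0, 0, 0.45]]}}

```text
time: 29.72
tcp_pos: [0.5441, 0.0581, 0.0446]
orientation: [0.036, 0.999, 0.0, -0.0]
ft_force: [0.2, -0.3, -2.4]
gripper_width: 0.0638
grip_force: 28.0
```

>>> {"method": "servo_tool", "body": {"moves": [[0, 0, 1, 0, 0.45], [0, 0, 1, 0, 0.45], [0, 0, 0.5, 0, 0.45], [0, 0, 0, 0, 0.45], [0, 0, 0, 0, 0.45]]}}

```text
time: 30.35
tcp_pos: [0.5445, 0.0582, 0.0433]
orientation: [0.036, 0.999, -0.0, 0.0]
ft_force: [-2.2, 0.3, 4.2]
gripper_width: 0.0643
grip_force: 28.6
```

>>> {"method": "servo_tool", "body": {"moves": [[0, 0, 0, 0, 0.15], [0, 0, 0, 0, 0.12], [0, 0, 0, 0, 0.12], [0, 0, 0, 0, 0.12], [0, 0, -8, 0, 0.12]]}}

```text
time: 30.98
tcp_pos: [0.5435, 0.0582, 0.0504]
orientation: [0.036, 0.999, 0.0, -0.001]
ft_force: [-1.0, 0.3, 0.0]
gripper_width: 0.0752
grip_force: 0.0
```

>>> {"method": "servo_tool", "body": {"moves": [[0, 0, -20, 0, 0.12], [0, 0, -30, 0, 0.12], [0, 0, -30, 0, 0.12], [0, 0, -30, 0, 0], [0, -40, -10, 0, 0]]}}

```text
time: 31.6
tcp_pos: [0.5428, 0.0192, 0.174]
orientation: [0.034, 0.999, -0.0, 0.003]
ft_force: [-0.1, -1.7, -1.2]
gripper_width: 0.0851
grip_force: 0.0
```

```bash
cat > tin.py <<'E'
from h import *
for n in("top","scene"):
    I=get_image(n);hsv=cv2.cvtColor(I["img"],cv2.COLOR_BGR2HSV)
    m=((hsv[...,0]<6)|(hsv[...,0]>174))&(hsv[...,1]>180)&(hsv[...,2]>70)
    for c in cv2.findContours(m.astype(np.uint8),0,1)[0]:
        if cv2.contourArea(c)<60: continue
        W=np.array([ray(I,p[0],0.054)[:2]*1000 for p in c],np.float32)
        print(n,cv2.minAreaRect(W))
E
python3 tin.py; python3 -c "
from h import *
go(448,-292.5,100,23.9)"
```

```text
top ((446.7530822753906, -289.7793884277344), (39.91798782348633, 52.58808898925781), 23.699241638183594)
scene ((449.2398376464844, -294.92266845703125), (42.2162971496582, 53.20684814453125), 24.590145111083984)
pos [542.6  15.6 173.4] turn -28.1 shift now [  71.8 -314.1   73.6] after turn [ 211.5 -243.1   73.6]
```

Tin not moved. Go above it.

>>> {"method": "servo_tool", "body": {"moves": [[10, -43, 0, 0, 0], [10, -45, 0, 0, 0], [10, -45, 0, 0, 0], [10, -45, 0, 0, 0], [10, -45, 0, 0, 0]]}}

```text
time: 32.33
tcp_pos: [0.475, -0.2015, 0.171]
orientation: [0.036, 0.999, 0.0, 0.0]
ft_force: [-0.3, -0.4, 0.2]
gripper_width: 0.0856
grip_force: 0.0
```

>>> {"method": "servo_tool", "body": {"moves": [[11, -45, 0, 0, 0], [11, -45, 0, 0, 0], [0, 0, 15, -9, 0], [0, 0, 15, -9, 0], [0, 0, 15, -10, 0]]}}

```text
time: 32.95
tcp_pos: [0.4471, -0.2885, 0.1254]
orientation: [-0.21, 0.978, 0.0, 0.0]
ft_force: [-0.4, -1.0, 0.1]
gripper_width: 0.0856
grip_force: 0.0
```

>>> {"method": "servo_tool", "body": {"moves": [[0, 0, 0, 0, 0], [0, 0, 0, 0, 0], [0, 0, 0, 0, 0], [0, 0, 0, 0, 0], [0, 0, 0, 0, 0]]}}

```text
time: 33.58
tcp_pos: [0.4472, -0.2889, 0.1261]
orientation: [-0.207, 0.978, -0.0, 0.0]
ft_force: [0.6, 0.4, 0.8]
gripper_width: 0.0858
grip_force: 0.0
```

```bash
python3 tin.py; python3 -c "
from h import *
go(448,-292.5,27,23.9)"
```

```text
scene ((448.481689453125, -294.92584228515625), (44.488094329833984, 53.136783599853516), 23.588512420654297)
pos [ 447.1 -288.8  125.9] turn -0.0 shift now [ 0.7 -3.8 98.9] after turn [ 0.7 -3.8 98.9]
```

>>> {"method": "servo_tool", "body": {"moves": [[0, -4.5, 20, 0, 0], [0, 0, 25, 0, 0], [0, 0, 25, 0, 0], [0, 0, 19, 0, 0], [0, 0, 10, 0, 0]]}}

```text
time: 34.3
tcp_pos: [0.4485, -0.2925, 0.0257]
orientation: [-0.207, 0.978, 0.001, -0.0]
ft_force: [-1.1, -1.0, 0.1]
gripper_width: 0.0855
grip_force: 0.0
```

>>> {"method": "servo_tool", "body": {"moves": [[0, 0, 0, 0, 0], [0, 0, 0, 0, 0.15], [0, 0, 0, 0, 0.3], [0, 0, 0, 0, 0.4], [0, 0, 0, 0, 0.5]]}}

```text
time: 34.92
tcp_pos: [0.4493, -0.2933, 0.0276]
orientation: [-0.207, 0.978, -0.0, 0.0]
ft_force: [-1.0, 1.6, 6.2]
gripper_width: 0.0534
grip_force: 28.2
```

>>> {"method": "servo_tool", "body": {"moves": [[0, 0, 0, 0, 0.6], [0, 0, 0, 0, 0.6], [0, 0, 0, 0, 0.6], [0, 0, 0, 0, 0.6], [0, 0, 0, 0, 0.6]]}}

```text
time: 35.55
tcp_pos: [0.4493, -0.2933, 0.0276]
orientation: [-0.207, 0.978, -0.0, 0.0]
ft_force: [-0.6, 1.9, 5.7]
gripper_width: 0.0535
grip_force: 28.3
```

>>> {"method": "servo_tool", "body": {"moves": [[0, 0, -5, 0, 0.6], [0, 0, -20, 0, 0.6], [0, 0, -35, 0, 0.6], [0, 0, -35, 0, 0.6], [0, 0, -35, 0, 0.6]]}}

```text
time: 36.17
tcp_pos: [0.4485, -0.2926, 0.1576]
orientation: [-0.207, 0.978, 0.0, -0.0]
ft_force: [0.7, 0.6, -1.4]
gripper_width: 0.0534
grip_force: 27.4
```

>>> {"method": "servo_tool", "body": {"moves": [[0, 0, -15, 9, 0.6], [0, 0, 0, 9, 0.6], [0, 0, 0, 10, 0.6], [0, 0, 0, 0, 0.6], [0, 0, 0, 0, 0.6]]}}

```text
time: 36.8
tcp_pos: [0.4487, -0.2928, 0.1715]
orientation: [0.034, 0.999, 0.0, -0.0]
ft_force: [0.4, -0.6, -0.8]
gripper_width: 0.0535
grip_force: 27.4
```

```bash
python3 -c "
from h import *
x,y=u2w(-135,0);go(x,y,100)
I=get_image('scene');a=np.clip(I['img']*1.6,0,255).astype(np.uint8);cv2.imwrite('pics/c8.png',cv2.resize(a[110:300,100:353],(800,600)))"
```

```text
pos [ 448.7 -292.8  171.5] turn 0.1 shift now [  7.8 448.9  71.7] after turn [  8.9 448.9  71.7]
```

View pics/c8.png

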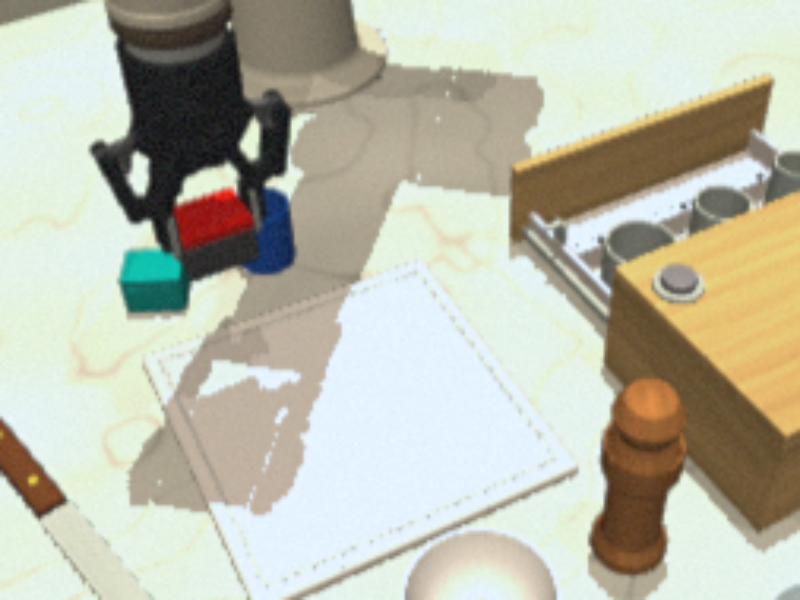

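The tin (215,235) is held level above the board, and all three beakers stand in their pockets at (640,255), (720,210) and (790,175).

>>> {"method": "servo_tool", "body": {"moves": [[1, 42, 0, 0, 0.6], [1, 45, 0, 0, 0.6], [1, 45, 0, 0, 0.6], [1, 45, 0, 0, 0.6], [1, 45, 0, 0, 0.6]]}}

```text
time: 37.48
tcp_pos: [0.4597, -0.0697, 0.1719]
orientation: [0.035, 0.999, -0.0, 0.0]
ft_force: [0.4, 0.2, -1.4]
gripper_width: 0.0536
grip_force: 27.5
```

>>> {"method": "servo_tool", "body": {"moves": [[1, 45, 0, 0, 0.6], [1, 45, 0, 0, 0.6], [1, 45, 0, 0, 0.6], [1, 45, 0, 0, 0.6], [0, 43, 0, 0, 0.6]]}}

```text
time: 38.1
tcp_pos: [0.4717, 0.1532, 0.1719]
orientation: [0.035, 0.999, -0.0, 0.0]
ft_force: [1.0, -0.2, -1.4]
gripper_width: 0.0538
grip_force: 27.5
```

>>> {"method": "servo_tool", "body": {"moves": [[0, 0, 20, 0, 0.6], [0, 0, 20, 0, 0.6], [0, 0, 0, 0, 0.6], [0, 0, 0, 0, 0.6], [0, 0, 0, 0, 0.6]]}}

```text
time: 38.72
tcp_pos: [0.4726, 0.1515, 0.1329]
orientation: [0.036, 0.999, 0.0, 0.001]
ft_force: [0.2, 0.1, -0.7]
gripper_width: 0.0536
grip_force: 27.6
```

```bash
python3 -c "
from h import *
x,y=u2w(-135,0);go(x,y,28)"
```

```text
pos [472.6 151.5 132.9] turn -0.0 shift now [  1.3   4.  104.9] after turn [  1.3   4.  104.9]
```

>>> {"method": "servo_tool", "body": {"moves": [[0.5, 4, 20, 0, 0.6], [0, 0, 25, 0, 0.6], [0, 0, 25, 0, 0.6], [0, 0, 20, 0, 0.6], [0, 0, 10, 0, 0.6]]}}

```text
time: 39.35
tcp_pos: [0.4715, 0.1555, 0.0314]
orientation: [0.036, 0.999, -0.0, -0.0]
ft_force: [0.0, 0.2, -0.9]
gripper_width: 0.0534
grip_force: 27.6
```

>>> {"method": "servo_tool", "body": {"moves": [[0, 0, 1, 0, 0.6], [0, 0, 1, 0, 0.6], [0, 0, 1, 0, 0.6], [0, 0, 0, 0, 0.6], [0, 0, 0, 0, 0.6]]}}

```text
time: 39.98
tcp_pos: [0.4718, 0.1557, 0.029]
orientation: [0.036, 0.999, 0.0, 0.0]
ft_force: [0.2, -0.0, -1.1]
gripper_width: 0.0538
grip_force: 27.6
```

>>> {"method": "servo_tool", "body": {"moves": [[0, 0, 0.5, 0, 0.6], [0, 0, 0.5, 0, 0.6], [0, 0, 0.5, 0, 0.6], [0, 0, 0, 0, 0.6], [0, 0, 0, 0, 0.6]]}}

```text
time: 40.6
tcp_pos: [0.4717, 0.1556, 0.0276]
orientation: [0.036, 0.999, -0.0, 0.0]
ft_force: [-1.7, -0.1, 4.7]
gripper_width: 0.0532
grip_force: 28.2
```

>>> {"method": "servo_tool", "body": {"moves": [[0, 0, 0, 0, 0.3], [0, 0, 0, 0, 0.15], [0, 0, 0, 0, 0.12], [0, 0, 0, 0, 0.1], [0, 0, -8, 0, 0.1]]}}

```text
time: 41.22
tcp_pos: [0.471, 0.1556, 0.035]
orientation: [0.036, 0.999, -0.0, -0.001]
ft_force: [0.8, -0.6, -0.4]
gripper_width: 0.077
grip_force: 0.0
```

>>> {"method": "servo_tool", "body": {"moves": [[0, 0, -25, 0, 0.1], [0, 0, -35, 0, 0.1], [0, 0, -35, 0, 0.3], [0, 0, -20, 0, 0.6], [0, 0, 0, 0, 1]]}}

```text
time: 41.85
tcp_pos: [0.4731, 0.1558, 0.1525]
orientation: [0.036, 0.999, 0.0, 0.002]
ft_force: [0.2, 0.3, -1.4]
gripper_width: 0.024
grip_force: 0.0
```

```bash
python3 -c "
from h import *
x,y=u2w(-225,0);go(x,y,60)
I=get_image('scene');a=np.clip(I['img']*1.6,0,255).astype(np.uint8);cv2.imwrite('pics/c9.png',cv2.resize(a[110:235,270:437],(800,600)))"
```

```text
pos [473.1 155.8 152.5] turn -0.0 shift now [91.7 -0.3 92.1] after turn [91.7 -0.3 92.1]
```

View pics/c9.png

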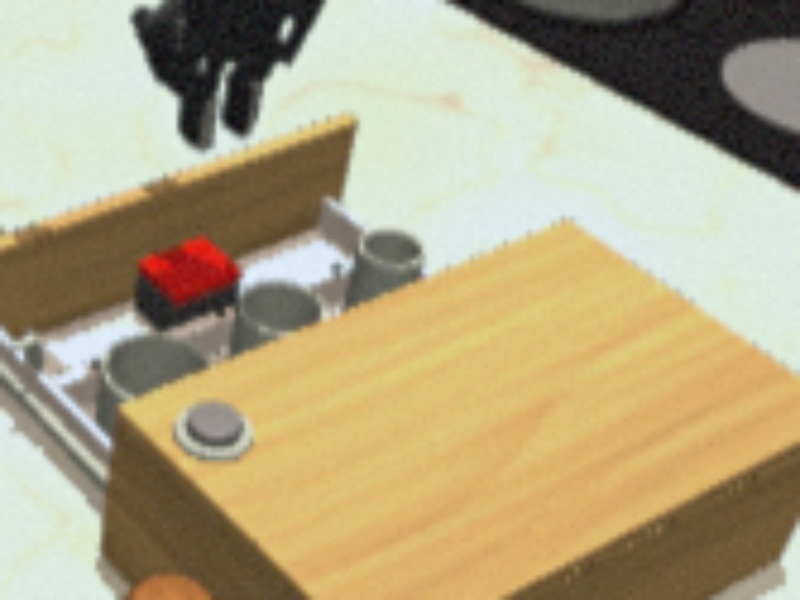

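All items stand upright in the tray: the tin at (190,280), beakers at (155,380), (278,320) and (385,270). Go in front of the panel.

>>> {"method": "servo_tool", "body": {"moves": [[30, 0, 0, 0, 1], [35, 0, 0, 0, 1], [28, 0, 0, 0, 1], [0, 0, 0, 0, 1], [0, 0, 0, 0, 1]]}}

```text
time: 42.52
tcp_pos: [0.3791, 0.1622, 0.1498]
orientation: [0.036, 0.999, -0.0, -0.0]
ft_force: [-0.2, -0.8, -0.4]
gripper_width: -0.0002
grip_force: 0.0
```

>>> {"method": "servo_tool", "body": {"moves": [[0, 0, 25, 0, 1], [0, 0, 30, 0, 1], [0, 0, 25, 0, 1], [0, 0, 12, 0, 1], [0, 0, 0, 0, 1]]}}

```text
time: 43.15
tcp_pos: [0.3787, 0.1621, 0.0577]
orientation: [0.036, 0.999, -0.0, -0.001]
ft_force: [-0.4, 0.5, 0.7]
gripper_width: -0.0001
grip_force: 0.0
```

>>> {"method": "servo_tool", "body": {"moves": [[-5, 0, 0, 0, 1], [-5, 0, 0, 0, 1], [-5, 0, 0, 0, 1], [-4, 0, 0, 0, 1], [-4, 0, 0, 0, 1]]}}

```text
time: 43.78
tcp_pos: [0.4021, 0.1606, 0.0584]
orientation: [0.036, 0.999, 0.0, 0.0]
ft_force: [-0.3, 0.1, -0.3]
gripper_width: 0.0001
grip_force: 0.0
```

```bash
python3 -c "
from h import *
x,y=u2w(-12,0);go(x,y,60)"
```

```text
pos [402.1 160.6  58.4] turn -0.0 shift now [-1.929e+02  1.000e-01 -1.600e+00] after turn [-192.9    0.    -1.6]
```

>>> {"method": "servo_tool", "body": {"moves": [[-4, 0, 0, 0, 1], [-4, 0, 0, 0, 1], [-4, 0, 0, 0, 1], [-4, 0, 0, 0, 1], [-5, 0, 0, 0, 1]]}}

```text
time: 44.4
tcp_pos: [0.4224, 0.1591, 0.0581]
orientation: [0.036, 0.999, -0.0, -0.001]
ft_force: [-2.7, 0.2, 1.3]
gripper_width: -0.0001
grip_force: 1.2
```

>>> {"method": "servo_tool", "body": {"moves": [[-6, 0, 0, 0, 1], [-7, 0, 0, 0, 1], [-7, 0, 0, 0, 1], [-7, 0, 0, 0, 1], [-7, 0, 0, 0, 1]]}}

```text
time: 45.02
tcp_pos: [0.4569, 0.1565, 0.0581]
orientation: [0.036, 0.999, -0.0, -0.0]
ft_force: [-2.4, -1.8, -0.4]
gripper_width: -0.0002
grip_force: 1.3
```

>>> {"method": "servo_tool", "body": {"moves": [[-7, 0, 0, 0, 1], [-7, 0, 0, 0, 1], [-7, 0, 0, 0, 1], [-7, 0, 0, 0, 1], [-7, 0, 0, 0, 1]]}}

```text
time: 45.65
tcp_pos: [0.4919, 0.1542, 0.0583]
orientation: [0.036, 0.999, -0.0, -0.0]
ft_force: [-3.9, -2.3, 0.2]
gripper_width: -0.0
grip_force: 1.4
```

>>> {"method": "servo_tool", "body": {"moves": [[-7, 0, 0, 0, 1], [-7, 0, 0, 0, 1], [-7, 0, 0, 0, 1], [-7, 0, 0, 0, 1], [-7, 0, 0, 0, 1]]}}

```text
time: 46.28
tcp_pos: [0.5269, 0.1516, 0.0583]
orientation: [0.036, 0.999, -0.0, -0.0]
ft_force: [-3.3, -1.8, 0.5]
gripper_width: -0.0002
grip_force: 1.5
```

>>> {"method": "servo_tool", "body": {"moves": [[-7, 0, 0, 0, 1], [-7, 0, 0, 0, 1], [-6, 0, 0, 0, 1], [-5, 0, 0, 0, 1], [-4, 0, 0, 0, 1]]}}

```text
time: 46.9
tcp_pos: [0.5557, 0.1496, 0.0583]
orientation: [0.036, 0.999, -0.0, 0.0]
ft_force: [-2.8, -2.0, 0.8]
gripper_width: -0.0005
grip_force: 1.5
```

```bash
python3 -c "
from h import *
x,y=u2w(-12,0);go(x,y,60)"
```

```text
pos [555.7 149.6  58.3] turn -0.0 shift now [-38.9   0.1  -1.7] after turn [-38.9   0.1  -1.7]
```

>>> {"method": "servo_tool", "body": {"moves": [[-6, 0, 0, 0, 1], [-6, 0, 0, 0, 1], [-6, 0, 0, 0, 1], [-5, 0, 0, 0, 1], [-4, 0, 0, 0, 1]]}}

```text
time: 47.52
tcp_pos: [0.5812, 0.1477, 0.0583]
orientation: [0.036, 0.999, -0.0, -0.002]
ft_force: [-11.6, -2.8, 6.7]
gripper_width: -0.0001
grip_force: 5.4
```

>>> {"method": "servo_tool", "body": {"moves": [[-2, 0, 0, 0, 1], [-2, 0, 0, 0, 1], [-2, 0, 0, 0, 1], [-2, 0, 0, 0, 1], [0, 0, 0, 0, 1]]}}

```text
time: 48.15
tcp_pos: [0.5903, 0.147, 0.0583]
orientation: [0.036, 0.999, -0.0, -0.0]
ft_force: [-3.5, -4.4, 1.5]
gripper_width: -0.0002
grip_force: 2.2
```

>>> {"method": "servo_tool", "body": {"moves": [[-1, 0, 0, 0, 1], [-1, 0, 0, 0, 1], [-1, 0, 0, 0, 1], [-1, 0, 0, 0, 1], [0, 0, 0, 0, 1]]}}

```text
time: 48.78
tcp_pos: [0.5924, 0.1472, 0.0578]
orientation: [0.036, 0.999, 0.0, -0.003]
ft_force: [-10.1, -0.7, 4.3]
gripper_width: 0.0001
grip_force: 0.2
```

>>> {"method": "servo_tool", "body": {"moves": [[-1, 0, 0, 0, 1], [-1, 0, 0, 0, 1], [0, 0, 0, 0, 1], [0, 0, 0, 0, 1], [0, 0, 0, 0, 1]]}}

```text
time: 49.4
tcp_pos: [0.5923, 0.1472, 0.0574]
orientation: [0.036, 0.999, -0.0, -0.005]
ft_force: [-19.4, -1.2, 8.2]
gripper_width: -0.0002
grip_force: 0.2
```

>>> {"method": "servo_tool", "body": {"moves": [[-1, 0, 0, 0, 1], [-1, 0, 0, 0, 1], [0, 0, 0, 0, 1], [0, 0, 0, 0, 1], [0, 0, 0, 0, 1]]}}

```text
time: 50.02
tcp_pos: [0.5921, 0.1472, 0.0573]
orientation: [0.036, 0.999, -0.0, -0.008]
ft_force: [-26.8, -1.3, 15.9]
gripper_width: 0.0002
grip_force: 0.1
```

Hard stop reached. Back off and check.

>>> {"method": "servo_tool", "body": {"moves": [[3, 0, 0, 0, 1], [3, 0, 0, 0, 1], [5, 0, 0, 0, 1], [10, 0, 0, 0, 1], [20, 0, 0, 0, 1]]}}

```text
time: 50.65
tcp_pos: [0.5577, 0.1495, 0.0588]
orientation: [0.036, 0.999, 0.0, 0.001]
ft_force: [-0.0, -0.7, -0.3]
gripper_width: 0.0002
grip_force: 0.0
```

>>> {"method": "servo_tool", "body": {"moves": [[30, 0, 0, 0, 1], [40, 0, -20, 0, 1], [40, 0, -40, 0, 1], [0, 0, -50, 0, 1], [0, 0, 0, 0, 1]]}}

```text
time: 51.28
tcp_pos: [0.4505, 0.1579, 0.1731]
orientation: [0.036, 0.999, 0.001, 0.005]
ft_force: [0.1, -0.1, -0.3]
gripper_width: -0.0001
grip_force: 0.0
```

```bash
python3 -c "
from h import *
I=get_image('top');a=np.clip(I['img']*1.6,0,255).astype(np.uint8);S=get_image('scene');b=np.clip(S['img']*1.6,0,255).astype(np.uint8)
b=cv2.resize(b[120:290,100:450],(800,389));a=cv2.resize(a[85:200,105:395],(530,210))
c=np.zeros((600,800,3),np.uint8);c[:389]=b;c[390:,:530]=a;cv2.imwrite('pics/c10.png',c)"
```

```text
(no output)
```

View pics/c10.png

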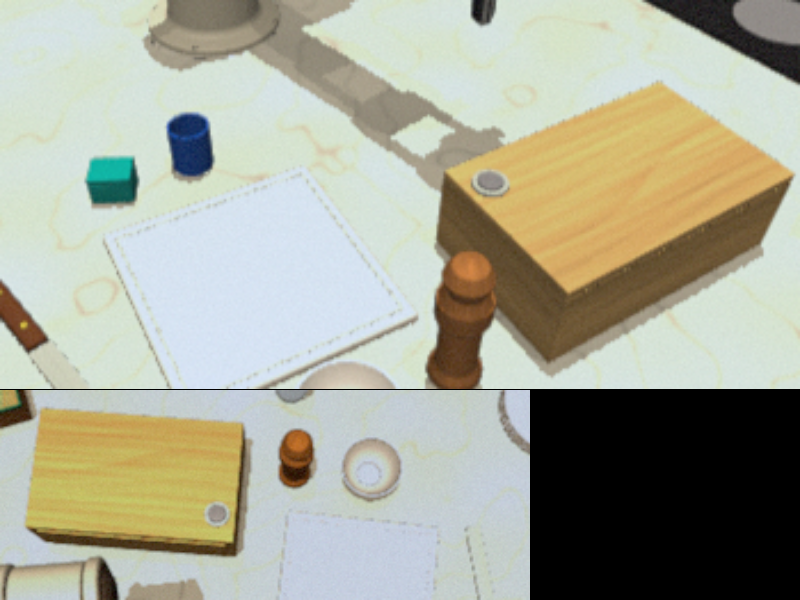

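The tray looks flush with the unit front (top view, 130,545), and the bystanders are in place. I'll compare the button and front edge numerically with the start picture to confirm it latched.

```bash
python3 -c "
from h import *
for n,(x0,y0,x1,y1) in (('scene',(302,188,328,212)),('top',(112,145,240,182))):
    o=cv2.imread(f'pics/{n}0.png');I=get_image(n);w=cv2.resize(I['img'],(800,600))
    s=1/.64;r=lambda a:a[int(y0*s):int(y1*s),int(x0*s):int(x1*s)]
    d=np.abs(r(o).astype(int)-r(w)).mean(2);print(n,d.mean().round(2),np.percentile(d,99),d.max())
    if n=='scene': A=np.hstack([cv2.resize(r(o),(300,280)),cv2.resize(r(w),(300,280))])
    else: B=np.vstack([cv2.resize(r(o),(600,160)),cv2.resize(r(w),(600,160))])
cv2.imwrite('pics/c11.png',np.clip(np.vstack([A,B])*1.7,0,255).astype(np.uint8))"
```

```text
scene 5.37 40.333333333333336 43.666666666666664
top 5.99 38.333333333333336 106.66666666666667
```

View pics/c11.png

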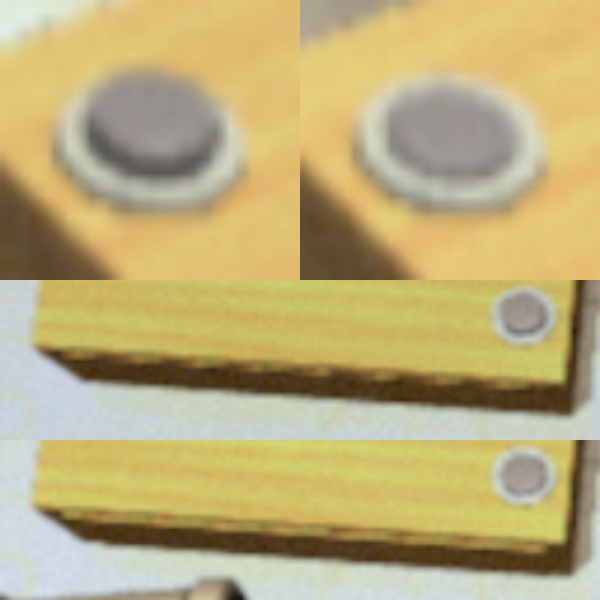

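The button (top right) is still down versus the start (top left), and a panel strip shows: it isn't latched. The finger force was ~0 at the stop, so the gripper body hit the unit. I'll push again, higher on the panel (TCP z≈82).

```bash
python3 -c "
from h import *
x,y=u2w(-50,0);go(x,y,82);print(get_obs()['ft_force'])"
```

```text
pos [446.9 157.3 167.1] turn -0.0 shift now [-110.1    0.2   84.9] after turn [-110.1    0.2   84.9]
[-0.16965257  0.23382008 -0.16146706]
```

>>> {"method": "servo_tool", "body": {"moves": [[0, 0, 40, 0, 1], [-20, 0, 45, 0, 1], [-30, 0, 0, 0, 1], [-30, 0, 0, 0, 1], [-15, 0, 0, 0, 1]]}}

```text
time: 52.1
tcp_pos: [0.5428, 0.1501, 0.0814]
orientation: [0.036, 0.999, -0.0, -0.001]
ft_force: [0.6, -1.2, 1.0]
gripper_width: 0.0001
grip_force: 0.0
```

>>> {"method": "servo_tool", "body": {"moves": [[-4, 0, 0, 0, 1], [-4, 0, 0, 0, 1], [-4, 0, 0, 0, 1], [-3, 0, 0, 0, 1], [0, 0, 0, 0, 1]]}}

```text
time: 52.72
tcp_pos: [0.5575, 0.1495, 0.0834]
orientation: [0.036, 0.999, 0.0, 0.0]
ft_force: [-0.3, 0.7, -0.1]
gripper_width: 0.0
grip_force: 0.0
```

```bash
python3 -c "
from h import *
x,y=u2w(-10,0);go(x,y,82)"
```

```text
pos [557.5 149.5  83.4] turn -0.0 shift now [-39.2   0.    1.4] after turn [-39.2   0.    1.4]
```

>>> {"method": "servo_tool", "body": {"moves": [[-4, 0, 1, 0, 1], [-4, 0, 0, 0, 1], [-4, 0, 0, 0, 1], [-4, 0, 0, 0, 1], [-4, 0, 0, 0, 1]]}}

```text
time: 53.35
tcp_pos: [0.5776, 0.148, 0.0823]
orientation: [0.036, 0.999, 0.0, 0.0]
ft_force: [0.0, -0.7, -0.2]
gripper_width: 0.0
grip_force: 0.0
```

>>> {"method": "servo_tool", "body": {"moves": [[-3, 0, 0, 0, 1], [-2, 0, 0, 0, 1], [-2, 0, 0, 0, 1], [-1, 0, 0, 0, 1], [0, 0, 0, 0, 1]]}}

```text
time: 53.98
tcp_pos: [0.5853, 0.1475, 0.0823]
orientation: [0.036, 0.999, 0.0, 0.0]
ft_force: [0.0, -0.2, -0.7]
gripper_width: 0.0001
grip_force: 0.0
```

>>> {"method": "servo_tool", "body": {"moves": [[-1, 0, 0, 0, 1], [-1, 0, 0, 0, 1], [-1, 0, 0, 0, 1], [0, 0, 0, 0, 1], [0, 0, 0, 0, 1]]}}

```text
time: 54.6
tcp_pos: [0.5883, 0.1472, 0.0823]
orientation: [0.036, 0.999, -0.0, -0.0]
ft_force: [0.7, -0.1, 0.4]
gripper_width: 0.0003
grip_force: 0.0
```

>>> {"method": "servo_tool", "body": {"moves": [[-1, 0, 0, 0, 1], [-1, 0, 0, 0, 1], [-1, 0, 0, 0, 1], [-1, 0, 0, 0, 1], [0, 0, 0, 0, 1]]}}

```text
time: 55.22
tcp_pos: [0.5924, 0.147, 0.0823]
orientation: [0.036, 0.999, 0.0, 0.0]
ft_force: [0.4, 0.3, -0.0]
gripper_width: -0.0002
grip_force: 0.0
```

>>> {"method": "servo_tool", "body": {"moves": [[-1, 0, 0, 0, 1], [-1, 0, 0, 0, 1], [-1, 0, 0, 0, 1], [0, 0, 0, 0, 1], [0, 0, 0, 0, 1]]}}

```text
time: 55.85
tcp_pos: [0.595, 0.1467, 0.0822]
orientation: [0.036, 0.999, -0.0, -0.0]
ft_force: [-3.2, -0.6, 0.8]
gripper_width: -0.0002
grip_force: 1.5
```

>>> {"method": "servo_tool", "body": {"moves": [[-1, 0, 0, 0, 1], [-1, 0, 0, 0, 1], [-1, 0, 0, 0, 1], [0, 0, 0, 0, 1], [0, 0, 0, 0, 1]]}}

```text
time: 56.48
tcp_pos: [0.595, 0.1467, 0.0822]
orientation: [0.036, 0.999, -0.0, -0.004]
ft_force: [-15.9, -1.0, 10.5]
gripper_width: 0.0003
grip_force: 7.8
```

>>> {"method": "servo_tool", "body": {"moves": [[-1, 0, 0, 0, 1], [-1, 0, 0, 0, 1], [-1, 0, 0, 0, 1], [0, 0, 0, 0, 1], [0, 0, 0, 0, 1]]}}

```text
time: 57.1
tcp_pos: [0.5949, 0.1467, 0.0822]
orientation: [0.035, 0.999, -0.001, -0.008]
ft_force: [-27.8, -1.4, 20.5]
gripper_width: 0.0005
grip_force: 14.2
```

>>> {"method": "servo_tool", "body": {"moves": [[3, 0, 0, 0, 1], [3, 0, 0, 0, 1], [5, 0, 0, 0, 1], [10, 0, 0, 0, 1], [20, 0, 0, 0, 1]]}}

```text
time: 57.72
tcp_pos: [0.5606, 0.1492, 0.0825]
orientation: [0.036, 0.999, 0.0, 0.001]
ft_force: [1.0, 0.2, -0.0]
gripper_width: -0.0001
grip_force: 0.0
```

>>> {"method": "servo_tool", "body": {"moves": [[30, 0, 0, 0, 1], [40, 0, -20, 0, 1], [40, 0, -40, 0, 1], [20, 0, -30, 0, 1], [0, 0, 0, 0, 1]]}}

```text
time: 58.35
tcp_pos: [0.4316, 0.159, 0.1748]
orientation: [0.036, 0.999, 0.0, 0.003]
ft_force: [0.6, 0.5, 0.1]
gripper_width: 0.0
grip_force: 0.0
```

```bash
python3 -c "
from h import *
for n,(x0,y0,x1,y1) in (('scene',(302,188,328,212)),('top',(112,145,240,182))):
    o=cv2.imread(f'pics/{n}0.png');I=get_image(n);w=cv2.resize(I['img'],(800,600))
    s=1/.64;r=lambda a:a[int(y0*s):int(y1*s),int(x0*s):int(x1*s)]
    if n=='scene': A=np.hstack([cv2.resize(r(o),(300,280)),cv2.resize(r(w),(300,280))])
    else: B=np.vstack([cv2.resize(r(o),(600,160)),cv2.resize(r(w),(600,160))])
cv2.imwrite('pics/c12.png',np.clip(np.vstack([A,B])*1.7,0,255).astype(np.uint8))"
```

```text
(no output)
```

View pics/c12.png

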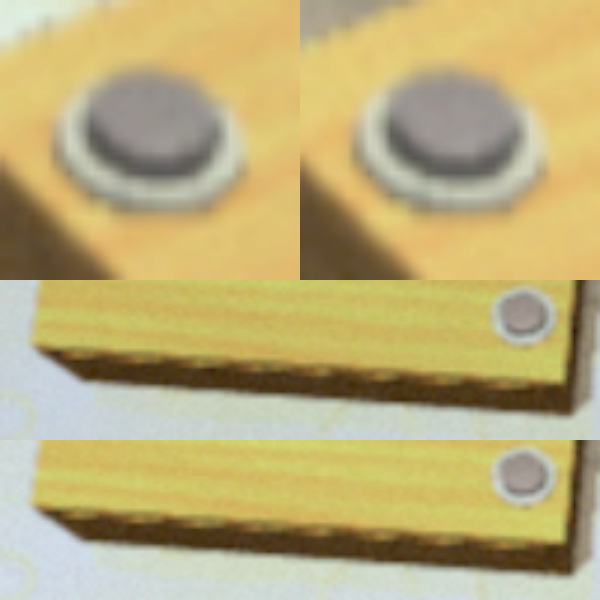

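The button is up again and the front edge matches the start, so the tray has latched. Handing in.

```bash
python3 -c "
from station import *
print(job_done())"
```

```text
the job is handed in; nothing more can be done
None
```

The job is handed in: the small, middle and large beakers are in pockets 1, 2 and 3, the one red-lid tin on the board is in the trough, and the tray is shut and latched. The first push stopped short when the gripper body touched the unit (about 31 N), so I pushed again higher on the panel and saw the button come back up. The grinder, bowl and knife were not touched.

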